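# Start three load-lock clamp screws and spare the crossed one

## Task

Tighten the clamp screws on the load-lock cover by pushing their crank posts gently clockwise, without gripping them: two are sound and must go fully home, but one, no telling which, has crossed threads and will bind early. Stop at once when you feel it bind, never force or squeeze anything on the cover, back that one fully off to its open stop and leave it there. Leave everything else on the bench where it stands.

Things in the scene. Friction and masses are not known exactly. Their poses are not given: they have to be found in the camera images.
- cover: the load-lock: a low steel and aluminium housing, 180 mm deep (x -75 to +105), 420 mm wide (y), top 60 mm above the table, fixed. Origin at table height under the middle screw's axis; x points to the rear (pipe stubs), y to the left, z up. Three clamp screws with cranks on its top: axes at x = 0, y = +145 (left), 0 (middle), -145 mm (right).
- screw_left (a joint): turn of the left screw itself (not its crank's bending), rad, clockwise from above positive = tighten. 0: open stop, fully backed off; 1.3: home stop. In the cover's frame its crank points at 0 to the front (-x) turned 0.65 rad towards -y, at 1.3 to the front turned 0.65 rad towards +y. It stays where it is left. A sound thread drags lightly all the way to 1.3; a crossed one binds near 0.5 to 0.7.
- handle_left: crank of the left screw: an upright black post, 14 mm across, on a thin spring-steel blade. Origin on the screw's axis at the cover's top (60 mm above the table); x along the blade to the post, z up. The post's axis is 60 mm from the screw's; it stands from 13 to 56 mm above the cover's top. The blade reaches 26 mm, the hub (40 mm across at its foot) 28 mm above it.
- post_left (a point): point on the left crank's post axis, 38 mm above the cover's top, 60 mm from the screw's axis. Free turning takes about 2 N here. The blade bends sideways like a spring, some 1.1 N per mm, so a push on a screw that has stopped grows gradually; 10 N is plenty to know it has stopped, above 18 N harms the thread.
- screw_middle (a joint): turn of the middle screw itself (not its crank's bending), rad, clockwise from above positive = tighten. 0: open stop, fully backed off; 1.3: home stop. In the cover's frame its crank points at 0 to the front (-x) turned 0.65 rad towards -y, at 1.3 to the front turned 0.65 rad towards +y. It stays where it is left. A sound thread drags lightly all the way to 1.3; a crossed one binds near 0.5 to 0.7.
- handle_middle: crank of the middle screw: an upright black post, 14 mm across, on a thin spring-steel blade. Origin on the screw's axis at the cover's top (60 mm above the table); x along the blade to the post, z up. The post's axis is 60 mm from the screw's; it stands from 13 to 56 mm above the cover's top. The blade reaches 26 mm, the hub (40 mm across at its foot) 28 mm above it.
- post_middle (a point): point on the middle crank's post axis, 38 mm above the cover's top, 60 mm from the screw's axis. Free turning takes about 2 N here. The blade bends sideways like a spring, some 1.1 N per mm, so a push on a screw that has stopped grows gradually; 10 N is plenty to know it has stopped, above 18 N harms the thread.
- screw_right (a joint): turn of the right screw itself (not its crank's bending), rad, clockwise from above positive = tighten. 0: open stop, fully backed off; 1.3: home stop. In the cover's frame its crank points at 0 to the front (-x) turned 0.65 rad towards -y, at 1.3 to the front turned 0.65 rad towards +y. It stays where it is left. A sound thread drags lightly all the way to 1.3; a crossed one binds near 0.5 to 0.7.
- handle_right: crank of the right screw: an upright black post, 14 mm across, on a thin spring-steel blade. Origin on the screw's axis at the cover's top (60 mm above the table); x along the blade to the post, z up. The post's axis is 60 mm from the screw's; it stands from 13 to 56 mm above the cover's top. The blade reaches 26 mm, the hub (40 mm across at its foot) 28 mm above it.
- post_right (a point): point on the right crank's post axis, 38 mm above the cover's top, 60 mm from the screw's axis. Free turning takes about 2 N here. The blade bends sideways like a spring, some 1.1 N per mm, so a push on a screw that has stopped grows gradually; 10 N is plenty to know it has stopped, above 18 N harms the thread.
- nut_center (a point): bystander: loose steel spacer ring, 26 mm across, 12 mm high, standing on the rear strip of the cover. Point at its centre
- stub_cap_center (a point): bystander: loose black dust cap, 32 mm across, 16 mm high, on the rear strip of the cover. Point at its centre
- wash_bottle_center (a point): bystander: white wash bottle with yellow spout, 66 mm across, 180 mm high; this point 58 mm above its foot. Point at its centre
- wafer_box_center (a point): bystander: round grey single-wafer box, 116 mm across, 24 mm high. Point at its centre
- tweezers_center (a point): bystander: steel tweezers lying flat on the rear strip of the cover, 125 mm long. Point at its centre
- jar_center (a point): bystander: small amber jar with black lid, 48 mm across, 60 mm high. Point at its centre

How it is judged:
At the end, for the whole second after the job is handed in: Two of the three screws stand home (joint above 1.2 rad) and the third, the crossed one, is backed off to its open stop (joint below 0.07 rad); the cranks are at rest (((value of joint screw_left below 0.07 rad and value of joint each of screw_middle, screw_right above 1.2 rad) or (value of joint each of screw_left, screw_right above 1.2 rad and value of joint screw_middle below 0.07 rad) or (value of joint each of screw_left, screw_middle above 1.2 rad and value of joint screw_right below 0.07 rad)) and not (linear speed of handle_left above 0.02 m/s) and not (linear speed of handle_middle above 0.02 m/s) and not (linear speed of handle_right above 0.02 m/s)); the robot touches nothing.
It fails at once if The robot presses or squeezes the cover, its screws or cranks with more than 18 N (contact force between any of the fingers, the arm and cover above 18 N).
It fails at once if A bystander is moved by more than 20 mm (distance of any of nut_center, stub_cap_center, wash_bottle_center, wafer_box_center, tweezers_center, jar_center from where it was at the start of the episode above 0.02 m).
It also fails if it takes over 72 s, if anything falls off the work surface, if the arm or the gripper's body presses on something with over 40 N, if the wrist force passes 120 N, or if a joint passes its speed limit or range.

## Robot

A 6-joint arm with a two-finger parallel gripper is mounted at the origin on the work surface. World frame = base frame: x ahead of the robot, y to its left, z up, the work surface at z = 0. Lengths are in m, angles in rad, forces in N, time in s.
With the tool pointing down it reaches from about 0.3 to 0.875 m from the base axis. Payload 6.4 kg.
Tool frame: the origin (TCP) lies between the finger pads; the fingertips stand 19 mm ahead of it and the grasp point (between the pads) is the TCP; z points along the fingers, y is the direction in which the jaws open and shut (so a half turn about z gives the same grasp; the last joint's range is limited). The gripper opens to 85 mm and grips with 20 to 120 N. Pads are 22 mm wide; open, the fingers measure 114 mm over their backs; the gripper's body (76 mm by 85 mm) begins 54 mm behind the grasp point. The pads swing forward as they close: fully open they stand 13 mm farther back than shut.
Start: joints at [0.958, 0.181, 1.607, -0, 1.354, -0.206], TCP at [0.228, 0.528, 0.25] pointing down, gripper open.
Joint ranges: [-2.99, 2.99], [-0.89, 2.07], [0.3, 2.58], [-1.14, 4.28], [0, 2.63], [-3.12, 3.12]. Speed limits (rad/s): [2.57, 2.57, 3.01, 3.14, 3.14, 3.14].

## Interface

Orientations are given as a unit quaternion [w, x, y, z].
In Python, from bench import * gives the robot as it stands.
- The arm moves only by the tool apply_moves, never from a script. Its argument "moves" is a list that holds one entry, the list of rows, each a list of 7 numbers: the shift along the tool's x, y, z in cm, then the turn, a rotation vector about the tool's x, y, z in rad, then the opening, from 0 (shut) to 1 (fully open). A call has 1 to 8 rows; each row is the pose to reach, as a shift and turn from the pose commanded when the call began, along the tool's axes at that moment; what a row does not reach only later rows make up. A row lasts 1/10 s, in which the tool goes at most 50 mm and 8.59 degrees, less where a joint would pass 70% of its speed; a pose out of reach is approached as far as the arm can. A call with a gripper value outside its range is refused whole. The fingers move at their own pace and stop on an object; the grip force is fixed at half the most. Time passes only in rows, so rows that repeat a pose let the fingers close. It gives the time, the measured TCP pose, the force and the opening at its end, in the units of the state.
- get_obs(): the state, without advancing time (a new reading comes with each control period).
- camera(name): name is "scene" or "top" or "wrist"; returns the picture (480x640x3 uint8, red, green, blue); there is no depth.
- get_calibration(name): a dict with "vertical_fov" (degrees; the focal length in pixels is half the picture's height over the tangent of half this angle, whatever the lens; pixels are square), "cx", "cy" (the principal point, pixels), "k1" (the pictures are not rectified: a ray, as slopes to the right and down, at radius r is drawn at 1 + k1 r^2 times it, then the intrinsics apply), "R" (3x3) and "t" (3): a world point X has camera coordinates R X + t. Camera axes: x right, y down, z forward; pixel columns grow to the right and rows downward; lengths in m; the calibration is good to about 2 mm. A picture is of the moment at which its call begins: read the wrist's pose just before it. get_calibration takes no time and is no camera call; for the wrist camera it gives the pose at the moment of the call.
- hand_in(): hands the job in, once; it reports no verdict.
The state is a dict: "time_s": time; "q": joint angles; "dq": joint speeds; "joint_efforts": joint torques, N m; "eef_pos": TCP position; "eef_rot": TCP orientation; "wrist_force": force on the tool from outside, world axes, zero at the start; "torque": the same for the moment, N m; "opening": opening from 0.0 (shut) to 1.0 (fully open).
Only numpy, scipy, OpenCV 4.12 (cv2) and the standard library are available. Lean on these libraries where they do the work, as an engineer would, in place of code of your own. Each camera call takes 0.05 s, during which the arm holds its last target. There are 200 camera calls.

## Working session

There is one attempt and no reset: what is moved stays moved. The work goes in short steps, Python scripts to look and compute and a tool call to move; the robot and the scene stay as the last step left them, time stands still between calls to the robot, and variables do not carry over. Pictures are saved under pics/ and viewed, about 8 in all and at most 12, crops included, and the job is handed in when it is done.

Besides the shell and the picture viewer there is one more tool, called after ">>>" in YAML: its name, and indented under it one key for each argument. apply_moves: Moves the arm, as the interface text tells. Its arguments: {"type":"object","properties":{"moves":{"type":"array","items":{"type":"array","items":{"type":"array","items":{"type":"number"}}}}},"required":["moves"]}

```bash
mkdir -p pics; python3 - <<'E'
from bench import *
import cv2
o=get_obs();print({k:o[k] for k in('time_s','eef_pos','eef_rot','wrist_force','opening')})
for n in('top','scene'):
    c=get_calibration(n);print(n,c)
    cv2.imwrite(f'pics/{n}1.png',camera(n)[:,:,::-1])
E
```

```text
{'time_s': 0.0, 'eef_pos': array([0.22719349, 0.52764514, 0.24938545]), 'eef_rot': array([-3.50042445e-04,  2.02001022e-01,  9.79384914e-01, -8.08917825e-04]), 'wrist_force': array([0.22773305, 0.26155411, 0.56241686]), 'opening': 0.9976984717841955}
top {'vertical_fov': 43.47843689352398, 'cx': 322.6502182145001, 'cy': 241.98341164144554, 'k1': -0.031066169127358163, 'R': array([[ 2.25533083e-02, -9.99733080e-01,  5.01163502e-03],
       [-9.83387435e-01, -2.30871213e-02, -1.80044823e-01],
       [ 1.80112470e-01, -8.67772508e-04, -9.83645640e-01]]), 't': array([-0.02575371,  0.54595137,  1.51190785])}
scene {'vertical_fov': 52.42793211286172, 'cx': 316.31960943951856, 'cy': 242.06372393139694, 'k1': -0.00897596045402426, 'R': array([[ 0.01620551,  0.99986811, -0.00106804],
       [ 0.65541892, -0.01142947, -0.75517906],
       [-0.75509167,  0.01153805, -0.65551769]]), 't': array([-0.00622771, -0.2925754 ,  1.87774586])}
```

View pics/top1.png

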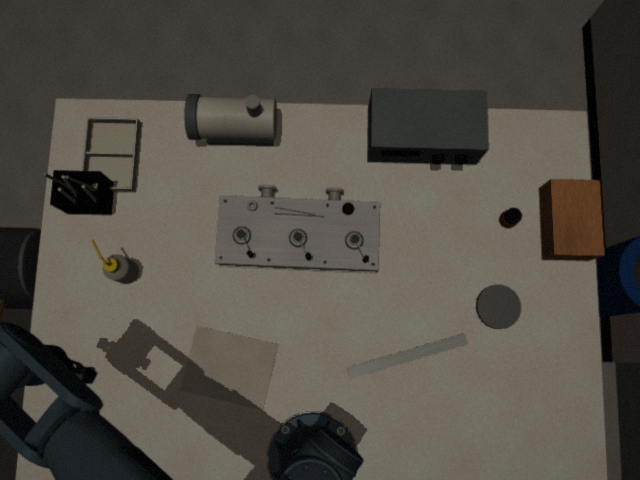

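View pics/scene1.png

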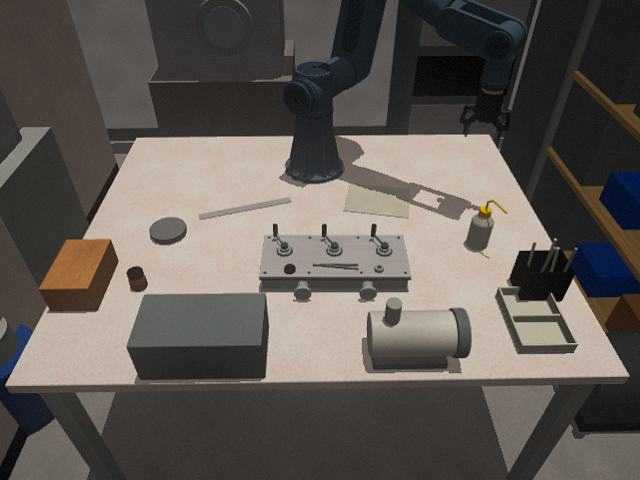

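The top view shows the cover at about cols 216–380, rows 197–270. The hubs are near (242,235), (298,237) and (354,240), with the posts toward the robot at (250,254), (308,257) and (366,259). I'll enlarge this area to measure it.

```bash
python3 - <<'E'
import cv2
a=cv2.imread('pics/top1.png')[190:280,210:390]
a=cv2.convertScaleAbs(a,alpha=1.5)
cv2.imwrite('pics/crop1.png',cv2.resize(a,(792,396),interpolation=cv2.INTER_CUBIC))
E
```

```text
(no output)
```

View pics/crop1.png

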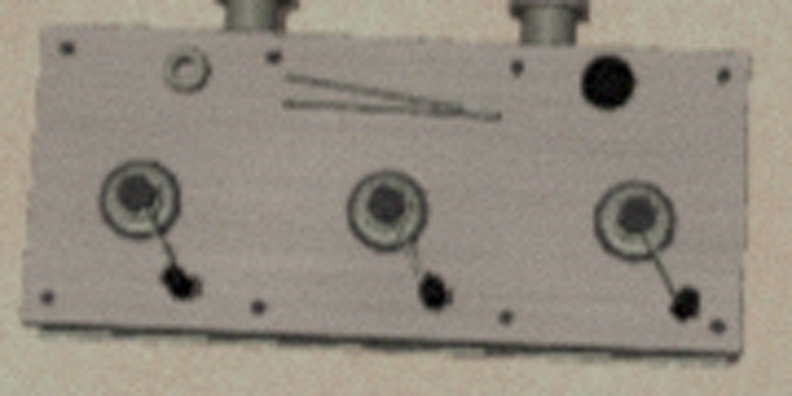

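The crop shows the hub feet at crop px (140,200), (388,211) and (635,220). The posts are near (180,282), (434,293) and (685,303), so the cranks sit partway or near the open stop.

```bash
cat > h.py <<'E'
from bench import *
import numpy as np, cv2
def intr(c):
    f=240/np.tan(np.radians(c['vertical_fov'])/2)
    return np.array([[f,0,c['cx']],[0,f,c['cy']],[0,0,1]]),np.array([c['k1'],0,0,0,0.])
def back(c,uv,z):
    K,d=intr(c); p=cv2.undistortPoints(np.array(uv,float).reshape(-1,1,2),K,d)[:,0]
    R,t=np.array(c['R']),np.array(c['t']); C=-R.T@t
    r=np.c_[p,np.ones(len(p))]@R
    return C+r*((z-C[2])/r[:,2])[:,None]
def proj(c,X):
    K,d=intr(c); return cv2.projectPoints(np.array(X,float),cv2.Rodrigues(np.array(c['R']))[0],np.array(c['t']),K,d)[0][:,0]
E
python3 - <<'E'
from h import *
np.set_printoptions(precision=4,suppress=True)
c=get_calibration('top');s=lambda p:[(210+(u-1.7)/4.4,190+(v-1.7)/4.4) for u,v in p]
H=back(c,s([(140,200),(388,211),(635,220)]),.062);print('hub',H,np.diff(H,axis=0))
K=back(c,s([(42,27),(748,53),(740,346),(28,320)]),.06);print('corners',K)
P=back(c,s([(180,282),(434,293),(685,303)]),.06+.035);print('post',P)
yl=H[0]-H[2];th=np.arctan2(-yl[0],yl[1]);print('cover yaw',th,np.hypot(*yl[:2]))
for h,p in zip(H,P):
    d=(p-h)[:2];print(np.hypot(*d), 'screw', -( np.arctan2(d[1],d[0])-th-np.pi+(-0.65)) , np.arctan2(d[1],d[0]))
E
```

```text
hub [[ 0.5573  0.1966  0.062 ]
 [ 0.5542  0.0511  0.062 ]
 [ 0.5522 -0.0936  0.062 ]] [[-0.0031 -0.1455  0.    ]
 [-0.002  -0.1447  0.    ]]
corners [[ 0.661   0.2601  0.06  ]
 [ 0.655  -0.1595  0.06  ]
 [ 0.4795 -0.1558  0.06  ]
 [ 0.4851  0.2588  0.06  ]]
post [[ 0.504   0.1671  0.095 ]
 [ 0.501   0.0221  0.095 ]
 [ 0.4986 -0.121   0.095 ]]
cover yaw -0.017610455397318203 0.2902519754141382
0.0610118886736094 screw 6.40997770602613 -2.635995507833654
0.06056448835810312 screw 6.416560430058503 -2.6425782318660276
0.06021896330944425 screw 6.444054913629522 -2.6700727154370463
```

```bash
cat >> h.py <<'E'
from scipy.spatial.transform import Rotation as Ro
HUB=np.array([[.5573,.1966],[.5545,.0513],[.5522,-.0936]]);TH=-.0176
def post(i,s): # world xy of post i at screw angle s
    a=np.pi+.65-s+TH; return HUB[i]+.06*np.array([np.cos(a),np.sin(a)])
def rel(target,Rt=None):
    o=get_obs();q=o['eef_rot'];R=Ro.from_quat([q[1],q[2],q[3],q[0]])
    r=(R.inv()*Rt).as_rotvec() if Rt is not None else np.zeros(3)
    return R.inv().apply(np.array(target)-o['eef_pos'])*100,r
DOWN=Ro.from_matrix(np.array([[0,1,0],[1,0,0],[0,0,-1.]]))
E
python3 - <<'E'
from h import *
np.set_printoptions(precision=3,suppress=True)
for i in range(3): print([post(i,s).round(4) for s in (0,.13,.5,.7,1.3)])
p=post(0,.13);print(rel([p[0],p[1]-.036,.2],DOWN))
E
```

```text
[array([0.509, 0.161]), array([0.505, 0.168]), array([0.498, 0.189]), array([0.497, 0.201]), array([0.51 , 0.234])]
[array([0.506, 0.016]), array([0.502, 0.022]), array([0.495, 0.043]), array([0.495, 0.055]), array([0.507, 0.088])]
[array([ 0.504, -0.129]), array([ 0.5  , -0.122]), array([ 0.493, -0.102]), array([ 0.492, -0.089]), array([ 0.505, -0.057])]
(array([-41.156, -25.379,   4.973]), array([-0.002,  0.001,  1.164]))
```

>>> apply_moves:
  moves:
    - [[-4, -2.5, 0.4, 0, 0, 0.145, 0], [-8, -5, 0.8, 0, 0, 0.29, 0], [-12, -7.4, 1.2, 0, 0, 0.436, 0], [-16, -9.9, 1.6, 0, 0, 0.582, 0], [-20, -12.4, 2, 0, 0, 0.727, 0], [-24, -14.9, 2.5, 0, 0, 0.873, 0], [-28, -17.3, 3, 0, 0, 1.018, 0], [-32, -19.8, 3.5, -0.002, 0.001, 1.164, 0]]

```text
time_s: 0.9
eef_pos: [0.4437, 0.2179, 0.215]
eef_rot: [-0.0, 0.709, 0.705, 0.001]
wrist_force: [1.0, 0.3, -0.3]
opening: 0.002
```

```bash
python3 - <<'E'
from h import *
np.set_printoptions(precision=3,suppress=True)
p=post(0,.13);print(rel([p[0],p[1]-.036,.2],DOWN),get_obs()['eef_pos'],get_obs()['opening'])
E
```

```text
(array([-8.589,  6.155,  1.485]), array([ 0.001, -0.002, -0.006])) [0.444 0.218 0.215] 0.002331097268849915
```

>>> apply_moves:
  moves:
    - [[-3, 2, 0.5, 0, 0, 0, 0], [-6, 4, 1, 0, 0, -0.003, 0], [-8.6, 6.15, 1.5, 0.001, -0.002, -0.006, 0], [-8.6, 6.15, 1.5, 0.001, -0.002, -0.006, 0], [-8.6, 6.15, 1.5, 0.001, -0.002, -0.006, 0]]

```text
time_s: 1.4
eef_pos: [0.5043, 0.1331, 0.1996]
eef_rot: [-0.001, 0.706, 0.709, -0.001]
wrist_force: [-0.2, -0.3, 0.4]
opening: 0.003
```

```bash
python3 - <<'E'
from h import *
np.set_printoptions(precision=3,suppress=True)
c=get_calibration('wrist');o=get_obs();im=camera('wrist')
cv2.imwrite('pics/w1.png',im[:,:,::-1])
print(o['eef_pos'],o['wrist_force'])
p=post(0,.13);print(proj(c,[[*p,.073],[*p,.116],[*HUB[0],.088],[*o['eef_pos'][:2],o['eef_pos'][2]-.019]]))
p=post(0,.13);print(rel([p[0],p[1]-.036,.11],DOWN))
E
```

```text
[0.504 0.133 0.2  ] [-0.245 -0.313  0.37 ]
[[322.099 195.086]
 [322.077 205.132]
 [401.124 155.355]
 [320.81  304.232]]
(array([-0.218,  0.083,  8.977]), array([-0.001, -0.   ,  0.006]))
```

View pics/w1.png

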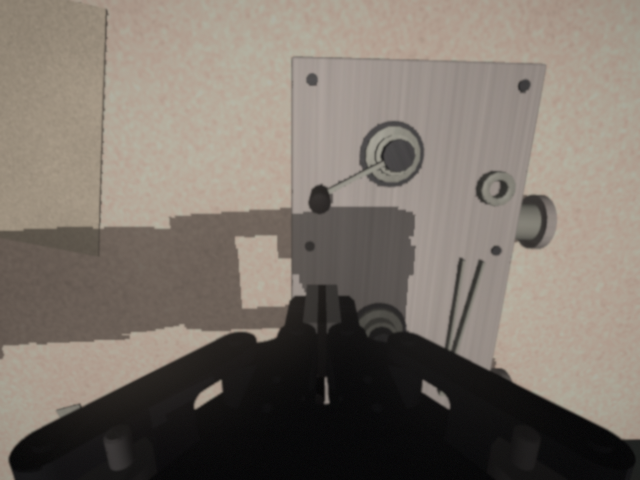

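The wrist view shows the left post at (319,200) and the hub at (398,155). Both are within about 3 px of prediction, so the model holds to 1–2 mm. I'll descend beside the post.

>>> apply_moves:
  moves:
    - [[-0.2, 0.05, 3, 0, 0, 0, 0], [-0.2, 0.05, 6, 0, 0, 0, 0], [-0.2, 0.05, 8, 0, 0, 0.003, 0], [-0.2, 0.05, 9, 0, 0, 0.006, 0], [-0.2, 0.05, 9, 0, 0, 0.006, 0], [0.4, 0.05, 9, 0, 0, 0.006, 0], [1, 0.05, 9, 0, 0, 0.006, 0], [1, 0.05, 9, 0, 0, 0.006, 0]]

```text
time_s: 2.25
eef_pos: [0.5058, 0.1447, 0.1114]
eef_rot: [0.001, 0.707, 0.707, 0.001]
wrist_force: [1.1, -1.0, 0.9]
opening: -0.001
```

>>> apply_moves:
  moves:
    - [[0.3, -0.1, 0, 0, 0, 0, 0], [0.6, -0.2, 0, 0, 0, 0, 0], [0.9, -0.3, 0, 0, 0, 0, 0], [1.1, -0.4, 0, 0, 0, 0, 0], [1.3, -0.5, 0, 0, 0, 0, 0], [1.5, -0.6, 0, 0, 0, 0, 0], [1.7, -0.65, 0, 0, 0, 0, 0], [1.9, -0.7, 0, 0, 0, 0, 0]]

```text
time_s: 3.05
eef_pos: [0.4976, 0.1627, 0.11]
eef_rot: [-0.0, 0.707, 0.707, -0.0]
wrist_force: [-2.1, -2.9, 0.2]
opening: 0.003
```

>>> apply_moves:
  moves:
    - [[0.15, 0, 0, 0, 0, 0, 0], [0.3, 0, 0, 0, 0, 0, 0], [0.45, 0, 0, 0, 0, 0, 0], [0.6, 0, 0, 0, 0, 0, 0], [0.75, 0, 0, 0, 0, 0, 0], [0.8, 0, 0, 0, 0, 0, 0]]

```text
time_s: 3.65
eef_pos: [0.4979, 0.1708, 0.1101]
eef_rot: [0.0, 0.707, 0.707, -0.0]
wrist_force: [-1.9, -2.4, 0.9]
opening: -0.006
```

>>> apply_moves:
  moves:
    - [[0.15, 0, 0, 0, 0, 0, 0], [0.3, 0, 0, 0, 0, 0, 0], [0.45, 0, 0, 0, 0, 0, 0], [0.6, 0, 0, 0, 0, 0, 0], [0.75, 0, 0, 0, 0, 0, 0], [0.8, 0, 0, 0, 0, 0, 0]]

```text
time_s: 4.25
eef_pos: [0.4979, 0.1787, 0.1102]
eef_rot: [0.0, 0.707, 0.707, -0.0]
wrist_force: [-2.7, -3.9, 0.8]
opening: 0.0
```

>>> apply_moves:
  moves:
    - [[0.15, 0, 0, 0, 0, 0, 0], [0.3, 0, 0, 0, 0, 0, 0], [0.4, 0, 0, 0, 0, 0, 0], [0.4, 0, 0, 0, 0, 0, 0]]

```text
time_s: 4.65
eef_pos: [0.4976, 0.1823, 0.11]
eef_rot: [0.0, 0.707, 0.707, -0.001]
wrist_force: [-3.5, -5.3, -0.2]
opening: 0.004
```

>>> apply_moves:
  moves:
    - [[0.15, 0, 0, 0, 0, 0, 0], [0.3, 0, 0, 0, 0, 0, 0], [0.3, 0, 0, 0, 0, 0, 0]]

```text
time_s: 4.95
eef_pos: [0.4975, 0.185, 0.1099]
eef_rot: [0.0, 0.707, 0.707, -0.001]
wrist_force: [-3.9, -7.9, 1.5]
opening: 0.002
```

Over the last 6 mm the force rose at about 1 N/mm, from 3.9 to 5.3 to 7.9 N, with the post near s≈0.6. The left screw binds, so it is the crossed one. I'll retreat, go over to the other side and back it off.

>>> apply_moves:
  moves:
    - [[-0.6, 0, 0, 0, 0, 0, 0], [-1.5, 0, 0, 0, 0, 0, 0], [-1.5, 0, -2, 0, 0, 0, 0], [-1.5, 0, -4.5, 0, 0, 0, 0], [1, 0, -4.5, 0, 0, 0, 0], [3.5, 0, -4.5, 0, 0, 0, 0], [5.2, 0, -4.5, 0, 0, 0, 0], [5.2, 0, -4.5, 0, 0, 0, 0]]

```text
time_s: 5.75
eef_pos: [0.4985, 0.2396, 0.1558]
eef_rot: [0.0, 0.706, 0.708, 0.001]
wrist_force: [-0.1, -0.1, 0.3]
opening: 0.003
```

```bash
python3 - <<'E'
from h import *
c=get_calibration('wrist');o=get_obs();im=camera('wrist')
cv2.imwrite('pics/t2.png',cv2.resize(camera('top')[190:280,210:390,::-1],(720,360),interpolation=2))
print(o['eef_pos'],o['wrist_force'])
E
```

```text
[0.49852226 0.23958541 0.15575318] [-0.14170561 -0.06061184  0.33009742]
```

View pics/t2.png

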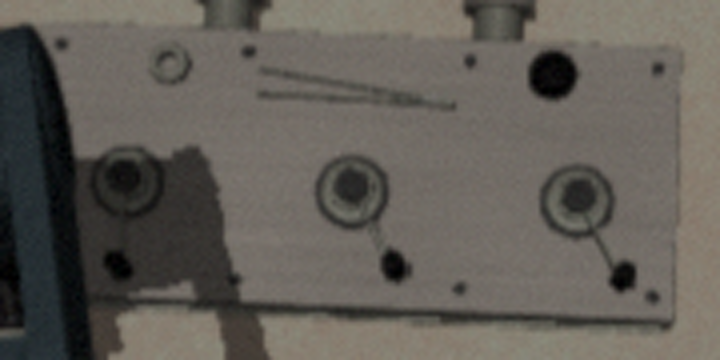

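The crop shows the left post at (118,264), just past straight to the front (s≈0.6), and the other two untouched.

>>> apply_moves:
  moves:
    - [[0, 0, 2.5, 0, 0, 0, 0], [0, 0, 4.2, 0, 0, 0, 0], [0, 0, 4.6, 0, 0, 0, 0], [-0.8, -0.1, 4.6, 0, 0, 0, 0], [-1.6, -0.1, 4.6, 0, 0, 0, 0], [-2.1, -0.1, 4.6, 0, 0, 0, 0], [-2.4, -0.1, 4.6, 0, 0, 0, 0], [-2.7, -0.1, 4.6, 0, 0, 0, 0]]

```text
time_s: 6.65
eef_pos: [0.4975, 0.2104, 0.1099]
eef_rot: [0.0, 0.707, 0.707, 0.001]
wrist_force: [-0.6, 1.1, 0.4]
opening: -0.005
```

>>> apply_moves:
  moves:
    - [[-0.2, 0, 0, 0, 0, 0, 0], [-0.4, 0, 0, 0, 0, 0, 0], [-0.6, 0.05, 0, 0, 0, 0, 0], [-0.8, 0.1, 0, 0, 0, 0, 0], [-1, 0.15, 0, 0, 0, 0, 0]]

```text
time_s: 7.15
eef_pos: [0.4982, 0.2007, 0.109]
eef_rot: [-0.0, 0.707, 0.707, -0.0]
wrist_force: [-1.9, 2.2, 1.0]
opening: 0.003
```

>>> apply_moves:
  moves:
    - [[-0.2, 0.05, 0, 0, 0, 0, 0], [-0.4, 0.15, 0, 0, 0, 0, 0], [-0.6, 0.25, 0, 0, 0, 0, 0], [-0.8, 0.35, 0, 0, 0, 0, 0], [-1, 0.45, 0, 0, 0, 0, 0], [-1.2, 0.55, 0, 0, 0, 0, 0], [-1.4, 0.65, 0, 0, 0, 0, 0]]

```text
time_s: 7.85
eef_pos: [0.5051, 0.1865, 0.1091]
eef_rot: [0.0, 0.707, 0.707, -0.0]
wrist_force: [-1.1, 2.1, -0.0]
opening: 0.001
```

>>> apply_moves:
  moves:
    - [[-0.15, 0.1, 0, 0, 0, 0, 0], [-0.3, 0.2, 0, 0, 0, 0, 0], [-0.45, 0.3, 0, 0, 0, 0, 0], [-0.6, 0.4, 0, 0, 0, 0, 0], [-0.75, 0.5, 0, 0, 0, 0, 0]]

```text
time_s: 8.35
eef_pos: [0.5101, 0.179, 0.1092]
eef_rot: [0.0, 0.707, 0.707, -0.0]
wrist_force: [-1.4, 2.8, 0.4]
opening: 0.003
```

>>> apply_moves:
  moves:
    - [[-0.15, 0.1, 0, 0, 0, 0, 0], [-0.3, 0.2, 0, 0, 0, 0, 0], [-0.4, 0.3, 0, 0, 0, 0, 0], [-0.4, 0.3, 0, 0, 0, 0, 0]]

```text
time_s: 8.75
eef_pos: [0.5129, 0.1753, 0.1092]
eef_rot: [-0.0, 0.707, 0.707, -0.0]
wrist_force: [-1.9, 4.6, 1.0]
opening: -0.006
```

>>> apply_moves:
  moves:
    - [[-0.15, 0.1, 0, 0, 0, 0, 0], [-0.3, 0.2, 0, 0, 0, 0, 0], [-0.3, 0.2, 0, 0, 0, 0, 0]]

```text
time_s: 9.05
eef_pos: [0.5145, 0.1729, 0.1091]
eef_rot: [-0.001, 0.707, 0.707, 0.0]
wrist_force: [-3.1, 7.1, 1.4]
opening: 0.001
```

The left screw is at its open stop, again rising about 1 N/mm. Next I'll hop to the right of the middle post.

>>> apply_moves:
  moves:
    - [[0.8, -0.4, 0, 0, 0, 0, 0], [1.5, -1.1, 0, 0, 0, 0, 0], [1.5, -1.1, -3, 0, 0, 0, 0], [1.5, -1.1, -5, 0, 0, 0, 0], [-3, -1.1, -5, 0, 0, 0, 0], [-7.5, -1.1, -5, 0, 0, 0, 0], [-12, -1.1, -5, 0, 0, 0, 0], [-16, -1.1, -5, 0, 0, 0, 0]]

```text
time_s: 9.85
eef_pos: [0.5038, 0.0104, 0.1596]
eef_rot: [0.001, 0.707, 0.707, -0.0]
wrist_force: [1.1, 0.5, 0.2]
opening: -0.002
```

>>> apply_moves:
  moves:
    - [[-2.3, 0, 0, 0, 0, 0, 0], [-2.5, 0, 0, 0, 0, 0, 0], [-2.5, 0, 2.5, 0, 0, 0, 0], [-2.5, 0, 4.5, 0, 0, 0, 0], [-2.5, 0, 5, 0, 0, 0, 0], [-2.5, 0, 5, 0, 0, 0, 0]]

```text
time_s: 10.45
eef_pos: [0.5033, -0.0119, 0.1086]
eef_rot: [-0.001, 0.707, 0.707, -0.001]
wrist_force: [-0.5, -0.3, 0.1]
opening: 0.003
```

>>> apply_moves:
  moves:
    - [[0.6, 0, -0.1, 0, 0, 0, 0], [1.2, 0, -0.1, 0, 0, 0, 0], [1.6, -0.1, -0.1, 0, 0, 0, 0], [1.9, -0.25, -0.1, 0, 0, 0, 0], [2.2, -0.4, -0.1, 0, 0, 0, 0], [2.5, -0.5, -0.1, 0, 0, 0, 0], [2.8, -0.6, -0.1, 0, 0, 0, 0], [3.1, -0.7, -0.1, 0, 0, 0, 0]]

```text
time_s: 11.25
eef_pos: [0.4967, 0.0182, 0.1102]
eef_rot: [0.0, 0.707, 0.707, -0.0]
wrist_force: [-0.8, -2.0, 2.3]
opening: -0.002
```

>>> apply_moves:
  moves:
    - [[0.15, 0, 0, 0, 0, 0, 0], [0.3, 0, 0, 0, 0, 0, 0], [0.45, 0, 0, 0, 0, 0, 0], [0.6, 0, 0, 0, 0, 0, 0], [0.7, 0, 0, 0, 0, 0, 0]]

```text
time_s: 11.75
eef_pos: [0.4968, 0.0253, 0.11]
eef_rot: [-0.0, 0.707, 0.707, -0.0]
wrist_force: [-1.9, -2.5, 0.4]
opening: 0.002
```

>>> apply_moves:
  moves:
    - [[0.15, 0, 0, 0, 0, 0, 0], [0.3, 0, 0, 0, 0, 0, 0], [0.45, 0, 0, 0, 0, 0, 0], [0.6, 0, 0, 0, 0, 0, 0], [0.7, 0, 0, 0, 0, 0, 0]]

```text
time_s: 12.25
eef_pos: [0.497, 0.0323, 0.1102]
eef_rot: [0.0, 0.707, 0.707, -0.0]
wrist_force: [-0.9, -2.4, 0.4]
opening: -0.003
```

```bash
python3 -c "
from bench import *
print(get_obs()['wrist_force'])"
```

```text
[-0.91454884 -2.38657242  0.41303447]
```

>>> apply_moves:
  moves:
    - [[0.15, 0, 0, 0, 0, 0, 0], [0.3, 0, 0, 0, 0, 0, 0], [0.45, 0, 0, 0, 0, 0, 0], [0.6, 0, 0, 0, 0, 0, 0], [0.7, 0, 0, 0, 0, 0, 0]]

```text
time_s: 12.75
eef_pos: [0.497, 0.0393, 0.1102]
eef_rot: [0.0, 0.707, 0.707, -0.0]
wrist_force: [-1.1, -2.4, -0.5]
opening: 0.001
```

>>> apply_moves:
  moves:
    - [[0.15, 0, 0, 0, 0, 0, 0], [0.3, 0.05, 0, 0, 0, 0, 0], [0.45, 0.1, 0, 0, 0, 0, 0], [0.6, 0.15, 0, 0, 0, 0, 0], [0.75, 0.2, 0, 0, 0, 0, 0]]

```text
time_s: 13.25
eef_pos: [0.4991, 0.0468, 0.1102]
eef_rot: [0.0, 0.707, 0.707, 0.0]
wrist_force: [-1.4, -2.2, 0.9]
opening: 0.001
```

>>> apply_moves:
  moves:
    - [[0.15, 0.05, 0, 0, 0, 0, 0], [0.3, 0.1, 0, 0, 0, 0, 0], [0.45, 0.15, 0, 0, 0, 0, 0], [0.6, 0.2, 0, 0, 0, 0, 0], [0.75, 0.25, 0, 0, 0, 0, 0]]

```text
time_s: 13.75
eef_pos: [0.5015, 0.0543, 0.1102]
eef_rot: [0.0, 0.707, 0.707, -0.0]
wrist_force: [-1.0, -2.8, 1.2]
opening: 0.0
```

>>> apply_moves:
  moves:
    - [[0.15, 0.05, 0, 0, 0, 0, 0], [0.3, 0.1, 0, 0, 0, 0, 0], [0.45, 0.15, 0, 0, 0, 0, 0], [0.6, 0.2, 0, 0, 0, 0, 0], [0.75, 0.25, 0, 0, 0, 0, 0]]

```text
time_s: 14.25
eef_pos: [0.5041, 0.0618, 0.1102]
eef_rot: [0.0, 0.707, 0.707, -0.0]
wrist_force: [-1.4, -1.3, -1.2]
opening: 0.002
```

>>> apply_moves:
  moves:
    - [[0.15, 0.1, 0, 0, 0, 0, 0], [0.3, 0.2, 0, 0, 0, 0, 0], [0.45, 0.3, 0, 0, 0, 0, 0], [0.6, 0.4, 0, 0, 0, 0, 0], [0.6, 0.4, 0, 0, 0, 0, 0]]

```text
time_s: 14.75
eef_pos: [0.5081, 0.0678, 0.1102]
eef_rot: [0.0, 0.707, 0.707, 0.0]
wrist_force: [-1.2, -1.4, 0.5]
opening: -0.0
```

>>> apply_moves:
  moves:
    - [[0.15, 0.1, 0, 0, 0, 0, 0], [0.3, 0.2, 0, 0, 0, 0, 0], [0.45, 0.3, 0, 0, 0, 0, 0], [0.5, 0.35, 0, 0, 0, 0, 0], [0.5, 0.35, 0, 0, 0, 0, 0]]

```text
time_s: 15.25
eef_pos: [0.5115, 0.0727, 0.1102]
eef_rot: [0.0, 0.707, 0.707, -0.0]
wrist_force: [-1.4, -2.3, 0.3]
opening: 0.003
```

>>> apply_moves:
  moves:
    - [[0.15, 0.1, 0, 0, 0, 0, 0], [0.3, 0.2, 0, 0, 0, 0, 0], [0.4, 0.3, 0, 0, 0, 0, 0], [0.4, 0.3, 0, 0, 0, 0, 0]]

```text
time_s: 15.65
eef_pos: [0.514, 0.076, 0.11]
eef_rot: [0.0, 0.707, 0.707, -0.001]
wrist_force: [-4.1, -6.9, 2.5]
opening: 0.002
```

>>> apply_moves:
  moves:
    - [[0.1, 0.1, 0, 0, 0, 0, 0], [0.15, 0.1, 0, 0, 0, 0, 0], [0.15, 0.1, 0, 0, 0, 0, 0]]

```text
time_s: 15.95
eef_pos: [0.5149, 0.077, 0.11]
eef_rot: [0.0, 0.707, 0.707, -0.001]
wrist_force: [-4.0, -9.2, 0.9]
opening: 0.003
```

The middle screw is home at about 9 N. Now the right one.

>>> apply_moves:
  moves:
    - [[-0.8, -0.5, 0, 0, 0, 0, 0], [-1.8, -1.4, 0, 0, 0, 0, 0], [-1.8, -1.4, -3, 0, 0, 0, 0], [-1.8, -1.4, -5, 0, 0, 0, 0], [-6.5, -1.4, -5, 0, 0, 0, 0], [-11, -1.4, -5, 0, 0, 0, 0], [-15.5, -1.4, -5, 0, 0, 0, 0], [-20, -1.4, -5, 0, 0, 0, 0]]

```text
time_s: 16.75
eef_pos: [0.5013, -0.1233, 0.1607]
eef_rot: [0.001, 0.707, 0.707, 0.001]
wrist_force: [1.0, 0.7, 1.0]
opening: 0.005
```

>>> apply_moves:
  moves:
    - [[-3, 0, 0, 0, 0, 0, 0], [-3.3, 0, 0, 0, 0, 0, 0], [-3.3, 0, 2.5, 0, 0, 0, 0], [-3.3, 0, 4.5, 0, 0, 0, 0], [-3.3, 0, 5, 0, 0, 0, 0], [-3.3, 0, 5, 0, 0, 0, 0]]

```text
time_s: 17.35
eef_pos: [0.5009, -0.1538, 0.1096]
eef_rot: [-0.001, 0.707, 0.707, -0.0]
wrist_force: [-0.0, -0.9, 0.5]
opening: -0.001
```

>>> apply_moves:
  moves:
    - [[0.6, 0, 0, 0, 0, 0, 0], [1.1, 0, 0, 0, 0, 0, 0], [1.4, -0.1, 0, 0, 0, 0, 0], [1.7, -0.25, 0, 0, 0, 0, 0], [2, -0.4, 0, 0, 0, 0, 0], [2.3, -0.5, 0, 0, 0, 0, 0], [2.6, -0.6, 0, 0, 0, 0, 0], [2.9, -0.7, 0, 0, 0, 0, 0]]

```text
time_s: 18.15
eef_pos: [0.4943, -0.1259, 0.1103]
eef_rot: [0.0, 0.707, 0.707, -0.0]
wrist_force: [-0.6, -2.3, 2.1]
opening: 0.004
```

>>> apply_moves:
  moves:
    - [[0.15, 0, 0, 0, 0, 0, 0], [0.3, 0, 0, 0, 0, 0, 0], [0.45, 0, 0, 0, 0, 0, 0], [0.6, 0, 0, 0, 0, 0, 0], [0.7, 0, 0, 0, 0, 0, 0]]

```text
time_s: 18.65
eef_pos: [0.4943, -0.1186, 0.11]
eef_rot: [-0.0, 0.707, 0.707, -0.0]
wrist_force: [-1.6, -2.5, 0.0]
opening: -0.001
```

>>> apply_moves:
  moves:
    - [[0.15, 0, 0, 0, 0, 0, 0], [0.3, 0, 0, 0, 0, 0, 0], [0.45, 0, 0, 0, 0, 0, 0], [0.6, 0, 0, 0, 0, 0, 0], [0.6, 0, 0, 0, 0, 0, 0]]

```text
time_s: 19.15
eef_pos: [0.4945, -0.1126, 0.1102]
eef_rot: [-0.0, 0.707, 0.707, 0.0]
wrist_force: [-2.1, -2.4, -0.6]
opening: -0.002
```

>>> apply_moves:
  moves:
    - [[0.15, 0, 0, 0, 0, 0, 0], [0.3, 0, 0, 0, 0, 0, 0], [0.45, 0, 0, 0, 0, 0, 0], [0.6, 0, 0, 0, 0, 0, 0], [0.6, 0, 0, 0, 0, 0, 0]]

```text
time_s: 19.65
eef_pos: [0.4945, -0.1066, 0.1102]
eef_rot: [0.0, 0.707, 0.707, 0.0]
wrist_force: [-0.6, -1.9, -0.3]
opening: -0.001
```

>>> apply_moves:
  moves:
    - [[0.15, 0, 0, 0, 0, 0, 0], [0.3, 0, 0, 0, 0, 0, 0], [0.45, 0.05, 0, 0, 0, 0, 0], [0.6, 0.1, 0, 0, 0, 0, 0], [0.7, 0.15, 0, 0, 0, 0, 0]]

```text
time_s: 20.15
eef_pos: [0.4961, -0.0997, 0.1103]
eef_rot: [0.0, 0.707, 0.707, -0.0]
wrist_force: [-0.6, -2.2, 0.4]
opening: 0.003
```

>>> apply_moves:
  moves:
    - [[0.15, 0.05, 0, 0, 0, 0, 0], [0.3, 0.1, 0, 0, 0, 0, 0], [0.45, 0.15, 0, 0, 0, 0, 0], [0.6, 0.2, 0, 0, 0, 0, 0], [0.75, 0.25, 0, 0, 0, 0, 0]]

```text
time_s: 20.65
eef_pos: [0.4985, -0.0922, 0.1102]
eef_rot: [0.0, 0.707, 0.707, -0.0]
wrist_force: [-0.6, -1.6, -0.0]
opening: 0.001
```

>>> apply_moves:
  moves:
    - [[0.15, 0.05, 0, 0, 0, 0, 0], [0.3, 0.1, 0, 0, 0, 0, 0], [0.45, 0.15, 0, 0, 0, 0, 0], [0.6, 0.2, 0, 0, 0, 0, 0], [0.75, 0.25, 0, 0, 0, 0, 0]]

```text
time_s: 21.15
eef_pos: [0.5011, -0.0847, 0.1102]
eef_rot: [0.0, 0.707, 0.707, -0.0]
wrist_force: [-1.2, -1.8, 0.2]
opening: 0.002
```

>>> apply_moves:
  moves:
    - [[0.15, 0.1, 0, 0, 0, 0, 0], [0.3, 0.2, 0, 0, 0, 0, 0], [0.45, 0.3, 0, 0, 0, 0, 0], [0.6, 0.4, 0, 0, 0, 0, 0], [0.7, 0.45, 0, 0, 0, 0, 0]]

```text
time_s: 21.65
eef_pos: [0.5057, -0.0777, 0.1103]
eef_rot: [0.0, 0.707, 0.707, -0.0]
wrist_force: [-1.5, -2.4, -0.5]
opening: -0.002
```

>>> apply_moves:
  moves:
    - [[0.15, 0.1, 0, 0, 0, 0, 0], [0.3, 0.2, 0, 0, 0, 0, 0], [0.45, 0.3, 0, 0, 0, 0, 0], [0.5, 0.35, 0, 0, 0, 0, 0], [0.5, 0.35, 0, 0, 0, 0, 0]]

```text
time_s: 22.15
eef_pos: [0.509, -0.0728, 0.1102]
eef_rot: [0.0, 0.707, 0.707, -0.0]
wrist_force: [-1.4, -1.8, 0.3]
opening: -0.004
```

>>> apply_moves:
  moves:
    - [[0.15, 0.1, 0, 0, 0, 0, 0], [0.3, 0.2, 0, 0, 0, 0, 0], [0.4, 0.3, 0, 0, 0, 0, 0], [0.4, 0.3, 0, 0, 0, 0, 0]]

```text
time_s: 22.55
eef_pos: [0.5116, -0.0694, 0.1101]
eef_rot: [0.0, 0.707, 0.707, -0.001]
wrist_force: [-3.2, -5.0, 1.2]
opening: -0.0
```

>>> apply_moves:
  moves:
    - [[0.15, 0.1, 0, 0, 0, 0, 0], [0.3, 0.2, 0, 0, 0, 0, 0], [0.3, 0.2, 0, 0, 0, 0, 0]]

```text
time_s: 22.85
eef_pos: [0.5134, -0.0671, 0.1101]
eef_rot: [0.0, 0.707, 0.707, -0.002]
wrist_force: [-5.2, -8.9, 0.5]
opening: -0.001
```

The right screw is home too, at about 10 N. I'll retreat clear for a last look.

>>> apply_moves:
  moves:
    - [[-0.8, -0.5, 0, 0, 0, 0, 0], [-1.8, -1.4, 0, 0, 0, 0, 0], [-1.8, -1.4, -3, 0, 0, 0, 0], [-1.8, -1.4, -7, 0, 0, 0, 0], [-1.8, -5, -10, 0, 0, 0, 0], [-1.8, -9.5, -11, 0, 0, 0, 0], [-1.8, -14, -12, 0, 0, 0, 0], [-1.8, -18, -12, 0, 0, 0, 0]]

```text
time_s: 23.65
eef_pos: [0.3329, -0.0836, 0.2312]
eef_rot: [0.001, 0.707, 0.707, 0.001]
wrist_force: [-0.1, -0.9, 0.9]
opening: -0.002
```

```bash
python3 - <<'E'
from h import *
im=camera('top')[:,:,::-1];cv2.imwrite('pics/t3f.png',im)
a=cv2.convertScaleAbs(im[190:280,210:390],alpha=1.5)
cv2.imwrite('pics/t3.png',cv2.resize(a,(792,396),interpolation=cv2.INTER_CUBIC))
print(get_obs()['eef_pos'])
c=get_calibration('top')
for i,s in((0,0),(1,1.3),(2,1.3)):
  p=post(i,s);print(((proj(c,[[*p,.095]])-[210,190])*4.4+1.7).round())
# other differences from the start picture
E
```

```text
[ 0.32811158 -0.08210663  0.22959928]
[[191. 274.]]
[[318. 279.]]
[[572. 289.]]
```

View pics/t3.png

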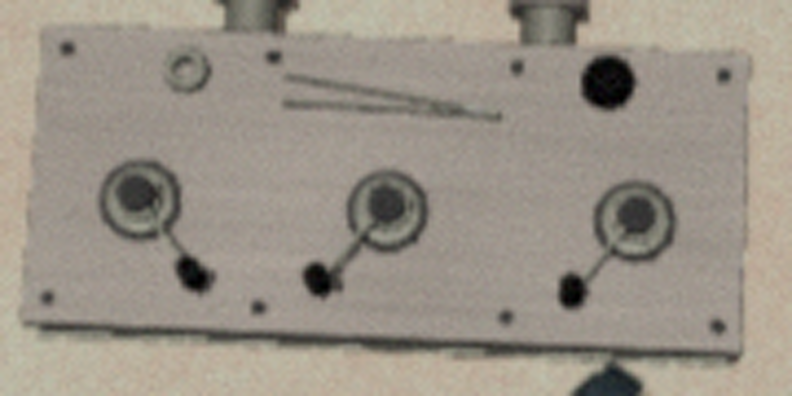

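The last crop shows the posts at (193,273), (319,279) and (572,290). The predictions for open, home and home were (191,274), (318,279) and (572,289). The ring, cap and tweezers haven't moved.

```bash
python3 -c "
from bench import *
print(hand_in())"
```

```text
the job is handed in; nothing more can be done
None
```

The job is handed in: the middle and right screws are fully home, and the left one, which has the crossed threads, is backed off to its open stop. I pushed the posts with the closed fingers, without gripping anything.

- **Left screw:** it bound at about 0.6 rad. I stopped at about 9 N and backed it off until the open stop pushed back at about 8 N.
- **Middle and right screws:** both ran freely through the binding range at 2–3 N, up to a firm stop at home of about 10 N each.
- **Last checks:** in the final top view all three posts sat within 2–3 enlarged pixels (about 1–2 mm) of where they should be for open, home and home. The ring, cap and tweezers had not moved. I did not recheck the wash bottle, wafer box and jar in that view, but the arm never went near them.
- **Limits:** the highest force read at the end of any move was about 10 N. The arm ended clear of everything at about 24 s.

No check failed or disagreed; handing in reports no verdict.

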